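Clear the charger and pull the battery pack

TASK

Take the small red-lidded parts case off the battery pack and set it down, without dropping it, squarely on top of the two blue-lidded cases so that they make one straight column of three. Then squeeze the two orange side catches of the pack together between the fingers and lift it straight up out of its charger, and finish while holding it, upright and still over the charger, catches still squeezed, with its foot about 5 cm above the charger's top. Leave the drink can, the jar and the tape measure where they are.

Things in the scene. Friction and masses are not known exactly. Their poses are not given: they have to be found in the camera images.
- red_case_mid (a point): Red-lidded black closed small-parts case, 100 mm long (its x), 60 mm wide (its y) and 40 mm high, smooth flat top and bottom, about 0.22 kg, loose. This point is its centre, half-way up; z is up. At the start it lies flat on top of the battery pack, turned up to 0.25 rad from it; the pack's top stands 124 mm above the bench, so this point is then at 144 mm.
- top_case_mid (a point): Blue-lidded black closed small-parts case, 100 mm long (its x), 60 mm wide (its y) and 40 mm high, smooth flat top and bottom, about 0.22 kg, loose. This point is its centre, half-way up; z is up. It is the upper of the column of two, its top 80 mm above the bench.
- low_case_mid (a point): Blue-lidded black closed small-parts case, 100 mm long (its x), 60 mm wide (its y) and 40 mm high, smooth flat top and bottom, about 0.22 kg, loose. This point is its centre, half-way up; z is up. It stands on the bench and is the lower of the column of two.
- battery_mid (a point): Tool battery pack, 0.46 kg, loose but latched in the charger: black block with lime top, 76 (x) x 48 (y) x 54 mm, on a 50 mm stem in the charger's well (1 mm play). This point is midway between its orange catches, 24 mm below the flat top, 80 mm above the foot, 100 mm above the bench when seated. Catches: pads 32 mm long (x), 24 mm high, on the +y and -y sides at this height. z up.
- battery_foot (a point): Centre of the underside of the battery pack's stem, 80 mm below battery_mid; 20 mm above the bench while seated.
- catch_left (a joint): Travel (m) of the sprung orange catch on the pack's +y side: 0 at rest, 0.006 fully in; its hook clears the charger beyond 0.0045. Over both catches' outer faces: 64 mm at rest, 52 mm squeezed (still 2 mm proud of the block). The spring takes 3 N to start, 8 N fully in; a grip of 25 to 40 N presses both home and carries the pack.
- catch_right (a joint): The same for the orange catch on the pack's -y side. While either catch is out, its hook under the charger's lip holds the pack in.
- charger: Grey battery charger fixed to the bench, 150 mm long (its x), 110 mm wide (its y), 70 mm high, with the well for the pack at its middle. Origin at the centre of its underside. The seated pack stands over it with the same axes.
- drink_can: Bystander: blue drink can, 66 mm across, 115 mm high. Origin at the centre of its underside.
- jar: Bystander: glass jar with a steel lid, 70 mm across, 90 mm high. Origin at the centre of its underside.
- tape: Bystander: yellow tape measure standing upright, 65 x 35 x 62 mm. Origin at the centre of its underside.
Things that resemble listed ones, but are neither listed nor needed, are in the scene too. Leave any green or turquoise look-alike of the part that bears red_case_mid alone.

How it is judged (in metres and radians):
On the way, in this order (a step that is already met when the one before it is completed fails the run):
1. the red case lies squarely on the column of blue cases, let go and at rest (horizontal distance between red_case_mid and top_case_mid below 0.009 m and angle between the x axis of red_case_mid and the x axis of top_case_mid, either way round below 0.12 rad and z of red_case_mid in the frame of top_case_mid between 0.036 and 0.044 m and angle between red_case_mid's own z axis and vertical below 0.08 rad and contact force between red_case and top_case above 0.3 N and horizontal distance between top_case_mid and low_case_mid below 0.009 m and angle between the x axis of top_case_mid and the x axis of low_case_mid, either way round below 0.12 rad and height (world z) of low_case_mid below 0.024 m and height (world z) of top_case_mid above 0.056 m and contact force between red_case and the arm below 0.05 N and contact force between red_case and the fingers below 0.05 N and linear speed of red_case below 0.03 m/s), for 0.2 s.
2. both side catches are squeezed in while the pack is still seated (value of joint each of catch_left, catch_right above 0.0045 m and height (world z) of battery_foot below 0.024 m), for 0.1 s.
At the end, for the whole second after the job is handed in: Column of three, red on top, flat, untouched: each case within 9 mm and 0.12 rad of the one below. The pack hangs still and upright (0.2 rad) in the fingers, both catches at least 4.2 mm in, foot 25 to 130 mm above the charger's top, within 50 mm sideways of its middle, touching nothing else (all of step 1 and value of joint each of catch_left, catch_right above 0.0042 m and height (world z) of battery_foot between 0.095 and 0.2 m and horizontal distance between battery_foot and charger below 0.05 m and angle between battery_mid's own z axis and vertical below 0.2 rad and contact force between battery and the fingers above 3 N and linear speed of battery below 0.03 m/s and contact force between battery and charger below 0.05 N and contact force between battery and red_case below 0.05 N and contact force between battery and drink_can below 0.05 N and contact force between battery and jar below 0.05 N and contact force between battery and tape below 0.05 N); the arm keeps its last pose, push and grip.
It fails at once if the red case is dropped or thrown (moves faster than 0.45 m/s while no finger touches it) (linear speed of red_case above 0.45 m/s and contact force between red_case and the fingers below 0.02 N).
It fails at once if the can, jar or tape measure is shifted by more than 25 mm or tipped (distance of any of drink_can, jar, tape from where it was at the start of the episode above 0.025 m or angle between any of drink_can, jar, tape's own z axis and vertical above 0.3 rad).
It also fails if it takes over 50 s, if anything falls off the work surface, if the arm or the gripper's body presses on something with over 40 N, if the wrist force passes 120 N, or if a joint passes its speed limit or range.

ROBOT

A 6-joint arm with a two-finger parallel gripper is mounted at the origin on the work surface. World frame = base frame: x ahead of the robot, y to its left, z up, the work surface at z = 0. Lengths are in mm, angles in rad, forces in N, time in s.
With the tool pointing down it reaches from about 250 to 775 mm from the base axis. Payload 4 kg.
Tool frame: the origin (TCP) lies midway between the tips of the shut fingers; the grasp point (between the pads) lies 19 mm behind it; z points along the fingers, y is the direction in which the jaws open and shut (so a half turn about z gives the same grasp; the last joint's range is limited). The gripper opens to 94 mm and grips with 3 to 60 N. Pads are 16 mm wide; open, the fingers measure 119 mm over their backs; the gripper's body (75 mm by 177 mm) begins 78 mm behind the grasp point.
Start: joints at [1.228, 0.087, 1.371, -0, 1.684, -0.103], TCP at [130.638, 534.279, 205.506] pointing down, gripper open.
Joint ranges: [-3.1, 3.1], [-0.76, 2.03], [0.27, 2.55], [-1.08, 4.22], [0.17, 2.65], [-2.57, 2.57]. Speed limits (rad/s): [2.79, 2.79, 3.14, 3.14, 3.14, 3.14].

INTERFACE

Orientations are given as a 3x3 rotation matrix whose columns are the frame's x, y, z axes.
In Python, from cell import manip gives the robot as it stands. The module is installed in compiled form; this text tells all that it offers.
- The arm moves only by the shell command python3 -m pendant 'ROWS' [FORCE]. ROWS is JSON, a list of rows, each a list of 3 entries, a list of its own where there are three numbers: the shift along the world's x, y, z in cm, then the turn, a rotation vector about the world's x, y, z in degrees, then the opening, from 0 (shut) to 1 (fully open). In form: [[[tx, ty, tz], [ax, ay, az], fingers], ...]. A call has 1 to 10 rows; each row is the pose to reach, as a shift and turn from the pose commanded when the call began; what a row does not reach only later rows make up. A row lasts 1/12 s, in which the tool goes at most 41.7 mm and 7.16 degrees, less where a joint would pass 70% of its speed; a pose out of reach is approached as far as the arm can. A call with a gripper value outside its range is refused whole. The fingers move at their own pace and stop on an object; FORCE is the grip in N (left out, the last holds). Time passes only in rows, so rows that repeat a pose let the fingers close. It gives the time, the measured TCP pose, the force and the opening at its end, in the units of the state.
- manip.get_state(): the state, without advancing time (a new reading comes with each control period).
- manip.camera(name): name is "scene" or "top"; returns a dict with "color" (384x512x3 uint8, red, green, blue), "range_z" (384x512 float32, mm along the optical axis (not along the pixel's ray), 0 where there is no reading), "fx", "fy", "cx", "cy" (pixels), "extrinsics" (4x4, takes a point from world to camera coordinates). Camera axes: x right, y down, z forward; pixel columns grow to the right and rows downward; lengths in mm; the calibration is good to about 2 mm. A picture is of the moment at which its call begins.
- manip.hand_in(): hands the job in, once; it reports no verdict.
The state is a dict: "time_s": time; "q": joint angles; "joint_velocities": joint speeds; "joint_efforts": joint torques, N m; "tcp_pos": TCP position; "tool_rot": TCP orientation; "ft_force": force on the tool from outside, world axes, zero at the start; "ft_torque": the same for the moment, N m; "width": finger opening in mm.
Only numpy, scipy, OpenCV 4.12 (cv2) and the standard library are available. Lean on these libraries where they do the work, as an engineer would, in place of code of your own. Each camera call takes 0.05 s, during which the arm holds its last target.

## Working session

There is one attempt and no reset: what is moved stays moved. The work goes in short steps, Python scripts to look and compute and a shell command to move; the robot and the scene stay as the last step left them, time stands still between calls to the robot, and variables do not carry over. Pictures are saved under pics/ and viewed, and the job is handed in when it is done.

```bash
mkdir -p pics
python3 - <<'E'
from cell import manip
import cv2,numpy as np,pickle
s=manip.get_state();print(s)
for n in("scene","top"):
    c=manip.camera(n);pickle.dump(c,open(n+"0.pkl","wb"))
    cv2.imwrite(f"pics/{n}0.png",cv2.resize(c["color"][:,:,::-1],(800,600),interpolation=cv2.INTER_CUBIC))
    print(n,c["fx"],c["fy"],c["cx"],c["cy"],np.round(c["extrinsics"],3).tolist())
E
```

```text
{'time_s': 0.0, 'q': array([ 1.22792012e+00,  8.79409748e-02,  1.37226209e+00, -4.72743652e-05,
        1.68358715e+00, -1.03091943e-01]), 'joint_velocities': array([ 0.00066715, -0.00072676, -0.00017448,  0.00243597, -0.00038243,
       -0.00169736]), 'joint_efforts': array([ 1.25067862e-03, -3.40174878e+01, -3.02436054e+01,  7.18907034e-02,
        3.26660858e-02, -1.75419564e-04]), 'tcp_pos': array([130.45023756, 533.73564497, 204.307873  ]), 'tool_rot': array([[-9.71387919e-01,  2.37497427e-01, -6.94574218e-04],
       [ 2.37498375e-01,  9.71385697e-01, -2.08543674e-03],
       [ 1.79413602e-04, -2.19072830e-03, -9.99997584e-01]]), 'ft_force': array([-0.17085501,  0.20028727, -0.60869657]), 'ft_torque': array([ 0.00850506, -0.02517372,  0.03134356]), 'width': 93.50525307523247}
scene 384.3460694269024 384.3460694269024 261.64142299605754 192.55011081355394 [[-0.252, 0.968, -0.003, 149.737], [0.519, 0.133, -0.845, -214.606], [-0.817, -0.215, -0.535, 1580.662], [0.0, 0.0, 0.0, 1.0]]
top 402.2655153963682 402.2655153963682 255.3302498805985 190.10104544760608 [[0.003, -1.0, 0.011, -15.129], [-0.997, -0.003, -0.075, 570.642], [0.075, -0.011, -0.997, 1322.726], [0.0, 0.0, 0.0, 1.0]]
```

View pics/scene0.png

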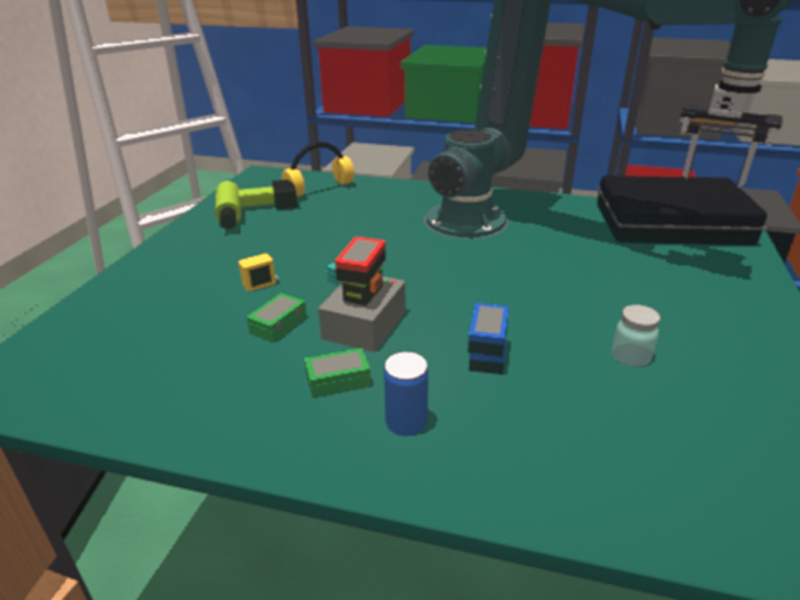

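View pics/top0.png

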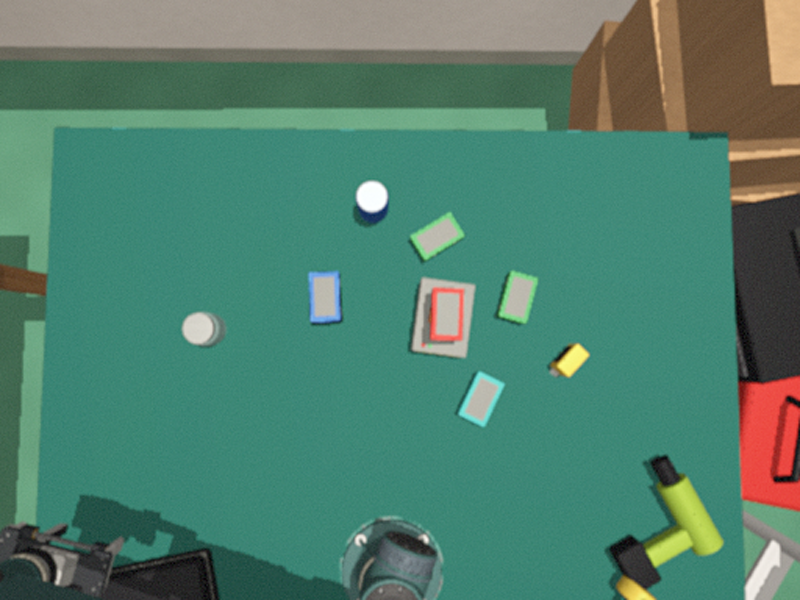

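The scene view shows the red case on the pack and charger at (360,260), and the blue column at (488,335). The top view shows the red case at (447,315), the blue column at (325,297), the can at (372,200), the jar at (201,328), the tape at (571,361), and green and turquoise look-alikes around the charger. Next I'll measure these from the top depth image.

```bash
cat > h.py <<'E'
import numpy as np,cv2
def cloud(c):
    z=c["range_z"].astype(float);v,u=np.mgrid[:z.shape[0],:z.shape[1]]
    P=np.stack([(u-c["cx"])/c["fx"]*z,(v-c["cy"])/c["fy"]*z,z],-1)
    E=c["extrinsics"];W=(P-E[:3,3])@E[:3,:3]
    W[z==0]=np.nan;return W
def rect(P):
    (x,y),(w,h),a=cv2.minAreaRect(P.astype(np.float32))
    if h>w:w,h,a=h,w,a+90
    return np.round([x,y,w,h,(a+90)%180-90],1)   # long axis angle, deg from world x
def box(W,px,zr,rad=45):
    # px in 800x600 picture pixels
    u,v=px[0]*.64,px[1]*.64
    vv,uu=np.mgrid[:W.shape[0],:W.shape[1]]
    m=(abs(uu-u)<rad)&(abs(vv-v)<rad)&(W[...,2]>zr[0])&(W[...,2]<zr[1])
    n,l,st,ce=cv2.connectedComponentsWithStats(m.astype(np.uint8))
    k=1+np.argmax(st[1:,4]);m=l==k;p=W[m]
    return rect(p[:,:2]),len(p),np.round(np.median(p,0),1),p
E
python3 - <<'E'
import pickle,numpy as np
from h import *
c=pickle.load(open("top0.pkl","rb"));W=cloud(c)
for n,px,zr in [("red",(447,315),(150,180)),("blue",(325,297),(65,95)),("charger",(443,317),(60,78)),("can",(372,198),(100,130)),("jar",(201,328),(75,105)),("tape",(571,361),(50,75)),("g1",(437,236),(25,70)),("g2",(518,297),(25,70)),("tq",(481,399),(25,70)),("bench",(600,250),(-20,20))]:
    r=box(W,px,zr,30);print(n,r[0],r[1],r[2])
big=cv2.resize(c["color"][150:260,180:340,::-1],(800,550),interpolation=cv2.INTER_CUBIC);cv2.imwrite("pics/crop0.png",big)
c=pickle.load(open("scene0.pkl","rb"));
big=cv2.resize(c["color"][140:250,190:340,::-1],(800,587),interpolation=cv2.INTER_CUBIC);cv2.imwrite("pics/crop1.png",big)
E
```

```text
red [ 528.4 -104.3  100.3   60.9   -2.5] 677 [ 527.7 -103.5  162.9]
blue [567.3 140.3  99.7  60.4   2. ] 600 [566.2 138.7  79.4]
charger [ 525.4 -104.5  149.9  110.3   -7.8] 882 [512.7 -89.2  69.1]
can [765.3  43.   63.3  59.6 -42.1] 322 [764.7  42.7 113.3]
jar [501.6 392.   61.   57.1 -89.9] 309 [501.3 391.3  89.4]
tape [ 437.4 -371.2   63.7   37.2  -43.8] 226 [ 439.5 -370.8   60. ]
g1 [700.  -94.2 100.7  60.5 -58.6] 552 [699.8 -94.5  38.9]
g2 [ 571.1 -265.6  101.6   61.5  -15.2] 571 [ 570.4 -264.    38.6]
tq [ 356.5 -185.1   99.2   60.6  -26.1] 588 [ 357.3 -185.2   38.8]
bench [ 678.1 -456.   205.3  203.8   89.6] 3466 [ 677.5 -454.4   -1.6]
```

View pics/crop0.png

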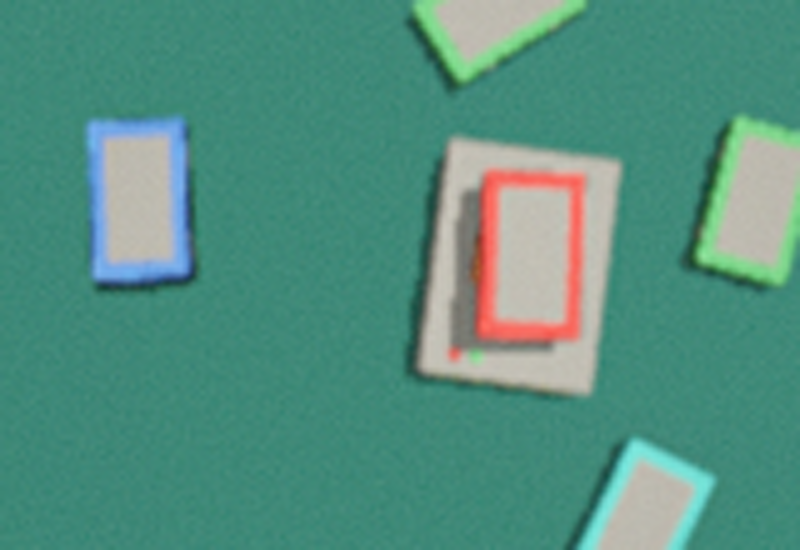

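View pics/crop1.png

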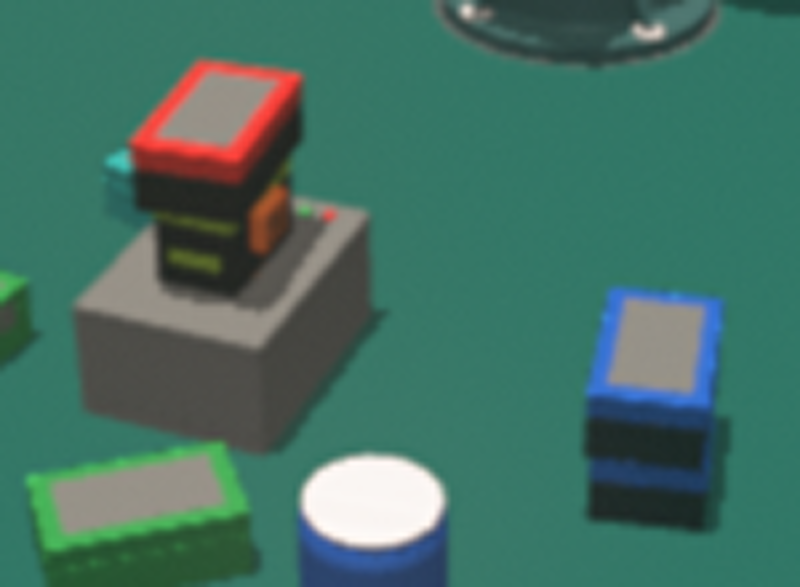

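The red case is at (528.4, -104.3) with yaw -2.5°. The blue column is at (567.3, 140.3) with yaw +2.0°, and the charger is at (525.4, -104.5) with yaw -7.8°. First move is over to the red case: +397.8, -638.6 mm, with a turn of +11.2°.

```bash
python3 -m pendant '[[[2,-3.2,1],[0,0,1],1],[[4.2,-6.4,2],[0,0,2],1],[[6.4,-9.6,3],[0,0,3],1],[[8.4,-12.8,3],[0,0,4],1],[[10.4,-16,3],[0,0,5],1],[[12.5,-19.2,3],[0,0,6],1],[[14.5,-22.4,3],[0,0,6],1],[[16.5,-25.6,3],[0,0,6],1],[[18.5,-28.8,3],[0,0,6],1],[[20,-32,3],[0,0,6],1]]'
python3 -m pendant '[[[2,-3.2,0],[0,0,1],1],[[4,-6.4,0],[0,0,2],1],[[6,-9.6,0],[0,0,3],1],[[8,-12.8,0],[0,0,4],1],[[10,-16,0],[0,0,5],1],[[12.5,-19.2,0],[0,0,5.2],1],[[14.5,-22.4,0],[0,0,5.2],1],[[16.5,-25.6,0],[0,0,5.2],1],[[18.5,-28.8,0],[0,0,5.2],1],[[19.8,-31.9,0],[0,0,5.2],1]]'
python3 -m pendant '[[[0,0,0],[0,0,0],1],[[0,0,0],[0,0,0],1],[[0,0,0],[0,0,0],1]]'
```

```text
time_s: 0.93
tcp_pos: [331.3, 212.4, 235.0]
tool_rot: [[-0.991, 0.135, -0.0], [0.135, 0.991, -0.0], [0.0, -0.0, -1.0]]
ft_force: [1.1, -0.4, -0.2]
width: 93.9
time_s: 1.77
tcp_pos: [529.6, -106.7, 234.4]
tool_rot: [[-0.999, 0.045, -0.001], [0.045, 0.999, 0.001], [0.001, 0.001, -1.0]]
ft_force: [0.3, 0.1, 0.3]
width: 93.9
time_s: 2.02
tcp_pos: [528.2, -104.3, 234.9]
tool_rot: [[-0.999, 0.045, -0.001], [0.045, 0.999, 0.001], [0.001, 0.001, -1.0]]
ft_force: [-0.7, -0.4, 0.1]
width: 94.2
```

```bash
python3 -m pendant '[[[0,0,-2],[0,0,0],1],[[0,0,-4],[0,0,0],1],[[0,0,-6],[0,0,0],1],[[0,0,-7.5],[0,0,0],1],[[0,0,-8.7],[0,0,0],1],[[0,0,-9.6],[0,0,0],1],[[0,0,-10.2],[0,0,0],1],[[0,0,-10.6],[0,0,0],1],[[0,0,-10.6],[0,0,0],1],[[0,0,-10.6],[0,0,0],1]]'
python3 - <<'E'
from cell import manip
import cv2,pickle
c=manip.camera("scene");pickle.dump(c,open("s1.pkl","wb"))
cv2.imwrite("pics/s1.png",cv2.resize(c["color"][90:250,130:340,::-1],(787,600),interpolation=cv2.INTER_CUBIC))
E
```

```text
time_s: 2.85
tcp_pos: [529.0, -104.7, 130.2]
tool_rot: [[-0.999, 0.044, 0.001], [0.044, 0.999, -0.0], [-0.001, -0.0, -1.0]]
ft_force: [0.0, -1.0, 0.4]
width: 94.1
```

View pics/s1.png

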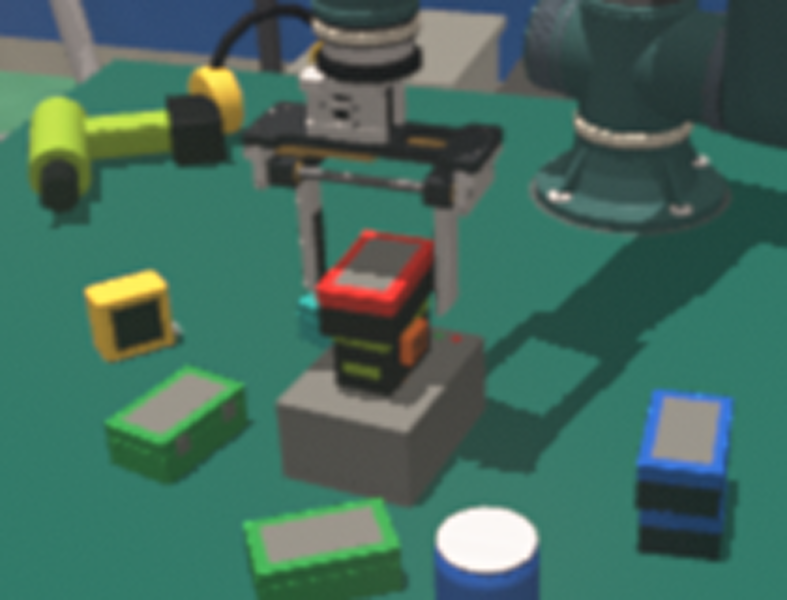

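The fingers straddle the red case (at (375,280)), with the near finger tip at (445,310) beside it. Closing.

```bash
python3 -m pendant '[[[0,0,0],[0,0,0],0.5],[[0,0,0],[0,0,0],0.4],[[0,0,0],[0,0,0],0.4],[[0,0,0],[0,0,0],0.3],[[0,0,0],[0,0,0],0.3],[[0,0,0],[0,0,0],0.3],[[0,0,0],[0,0,0],0.3],[[0,0,0],[0,0,0],0.3]]' 25
python3 -m pendant '[[[0,0,0.1],[0,0,0],0.3],[[0,0,0.4],[0,0,0],0.3],[[0,0,0.9],[0,0,0],0.3],[[0,0,1.6],[0,0,0],0.3],[[0,0,2.4],[0,0,0],0.3],[[0,0,3.3],[0,0,0],0.3],[[0,0,4.2],[0,0,0],0.3],[[0,0,4.7],[0,0,0],0.3],[[0,0,5],[0,0,0],0.3],[[0,0,5],[0,0,0],0.3]]'
```

```text
time_s: 3.57
tcp_pos: [528.7, -104.9, 129.6]
tool_rot: [[-0.999, 0.044, 0.0], [0.044, 0.999, -0.0], [-0.0, -0.0, -1.0]]
ft_force: [-0.1, -0.7, 0.6]
width: 59.6
time_s: 4.4
tcp_pos: [529.2, -104.9, 180.8]
tool_rot: [[-0.999, 0.044, 0.002], [0.044, 0.999, -0.001], [-0.002, -0.0, -1.0]]
ft_force: [-0.2, 1.2, -2.2]
width: 59.9
```

```bash
python3 -m pendant '[[[0.2,1,0],[0,0,0.2],0.3],[[0.6,3.5,0],[0,0,0.6],0.3],[[1.1,7,0],[0,0,1.2],0.3],[[1.6,10.5,0],[0,0,1.8],0.3],[[2.2,14,0],[0,0,2.4],0.3],[[2.7,17.5,0],[0,0,3],0.3],[[3.2,20.5,0],[0,0,3.6],0.3],[[3.6,22.8,0],[0,0,4.2],0.3],[[3.8,24,0],[0,0,4.5],0.3],[[3.9,24.5,0],[0,0,4.5],0.3]]'
python3 -m pendant '[[[0,0,-1],[0,0,0],0.3],[[0,0,-2],[0,0,0],0.3],[[0,0,-3],[0,0,0],0.3],[[0,0,-4],[0,0,0],0.3],[[0,0,-5],[0,0,0],0.3],[[0,0,-5.5],[0,0,0],0.3],[[0,0,-5.5],[0,0,0],0.3],[[0,0,-5.5],[0,0,0],0.3]]'
python3 - <<'E'
from cell import manip
import cv2,pickle
from h import *
c=manip.camera("top");pickle.dump(c,open("t2.pkl","wb"))
cv2.imwrite("pics/t2.png",cv2.resize(c["color"][150:260,150:310,::-1],(800,550),interpolation=cv2.INTER_CUBIC))
W=cloud(c);r=box(W,(443,317),(110,140),30);print("pack",r[0],r[1],r[2])
c=manip.camera("scene");pickle.dump(c,open("s2.pkl","wb"))
cv2.imwrite("pics/s2.png",cv2.resize(c["color"][120:250,230:400,::-1],(785,600),interpolation=cv2.INTER_CUBIC))
E
```

```text
time_s: 5.23
tcp_pos: [567.1, 142.6, 178.6]
tool_rot: [[-0.999, -0.037, -0.002], [-0.037, 0.999, 0.0], [0.002, 0.0, -1.0]]
ft_force: [-0.4, -0.1, -2.7]
width: 60.2
time_s: 5.9
tcp_pos: [567.4, 139.9, 124.0]
tool_rot: [[-0.999, -0.034, -0.001], [-0.034, 0.999, -0.0], [0.001, -0.0, -1.0]]
ft_force: [0.4, 0.3, -2.2]
width: 59.8
pack [ 525.7 -104.    75.6   62.5   -7.6] 414 [ 526.4 -104.   122.8]
```

View pics/t2.png

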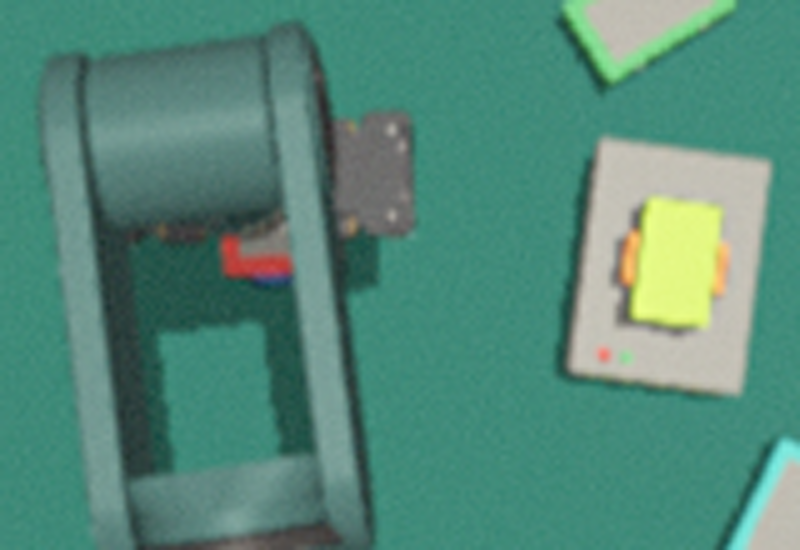

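View pics/s2.png

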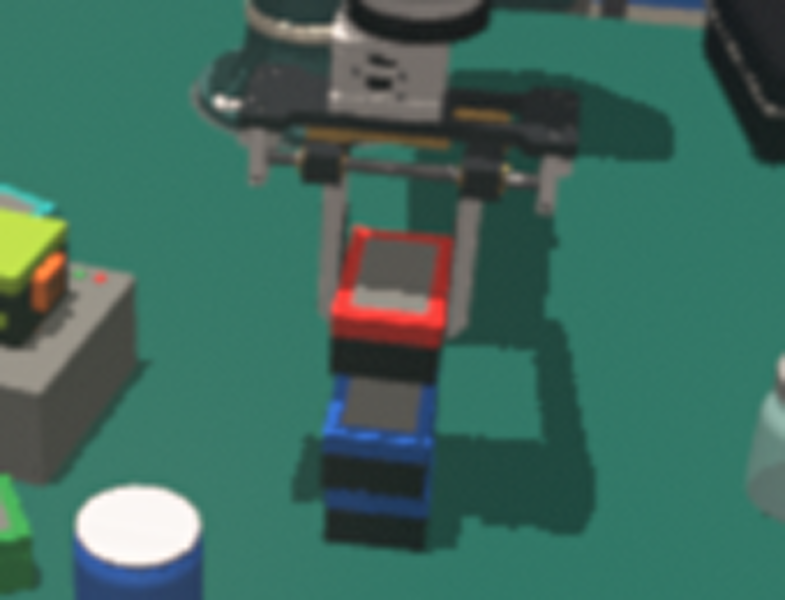

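The pack's catches are visible in the top crop at (630,262) and (722,270), and the pack is at (525.7, -104.0) with yaw -7.7°. In the scene crop the red case hangs level above the blue column. I'll check the red-to-blue offset in the scene cloud.

Run:
```python
import pickle
from h import *
def m(c,px,zr,hue,rad=30):
    W=cloud(c);h=cv2.cvtColor(c["color"],cv2.COLOR_RGB2HSV);u,v=px
    vv,uu=np.mgrid[:384,:512]
    H=h[...,0].astype(int);S=h[...,1]
    col=((H<8)|(H>172)) if hue=="r" else ((H>100)&(H<125))
    k=(abs(uu-u)<rad)&(abs(vv-v)<rad)&col&(S>120)&(W[...,2]>zr[0])&(W[...,2]<zr[1])
    p=W[k];print(hue,rect(p[:,:2]),len(p),np.round(np.percentile(p,[1,99],axis=0),1).tolist())
c0=pickle.load(open("scene0.pkl","rb"));c2=pickle.load(open("s2.pkl","rb"))
m(c0,(230,163),(157,172),"r");m(c0,(313,212),(73,90),"b")
m(c2,(315,182),(148,170),"r");m(c2,(313,212),(73,90),"b")
```

```text
r [ 530.6 -106.4  105.    60.6   -3.2] 234 [[482.0, -136.5, 157.4], [582.6, -75.7, 165.9]]
b [571.  137.3 103.8  59.9   2.8] 236 [[520.7, 107.2, 73.1], [622.2, 168.6, 82.4]]
r [569.4 138.3 105.2  59.5   2.2] 283 [[520.0, 108.5, 148.5], [621.8, 169.1, 160.8]]
b [591.6 138.5  62.2  59.9   1.2] 158 [[562.6, 109.1, 73.4], [622.6, 168.5, 82.5]]
```

Red and blue agree within about 1 mm and 1°. The case bottom is at about 119 mm, so it has 39 mm to go down.

```bash
python3 -m pendant '[[[0,0,-0.8],[0,0,0],0.3],[[0,0,-1.6],[0,0,0],0.3],[[0,0,-2.4],[0,0,0],0.3],[[0,0,-3],[0,0,0],0.3],[[0,0,-3.4],[0,0,0],0.3],[[0,0,-3.6],[0,0,0],0.3],[[0,0,-3.75],[0,0,0],0.3],[[0,0,-3.85],[0,0,0],0.3],[[0,0,-3.85],[0,0,0],0.3],[[0,0,-3.85],[0,0,0],0.3]]'
python3 -m pendant '[[[0,0,-0.05],[0,0,0],0.3],[[0,0,-0.05],[0,0,0],0.3],[[0,0,-0.05],[0,0,0],0.3]]'
```

```text
time_s: 6.83
tcp_pos: [567.9, 140.3, 86.4]
tool_rot: [[-0.999, -0.034, 0.001], [-0.034, 0.999, 0.0], [-0.001, 0.0, -1.0]]
ft_force: [1.1, 0.1, -2.5]
width: 59.7
time_s: 7.08
tcp_pos: [567.7, 140.3, 85.7]
tool_rot: [[-0.999, -0.034, 0.0], [-0.034, 0.999, 0.0], [-0.0, 0.0, -1.0]]
ft_force: [-0.3, -0.4, -2.7]
width: 60.0
```

```bash
python3 -m pendant '[[[0,0,-0.05],[0,0,0],0.3],[[0,0,-0.05],[0,0,0],0.3],[[0,0,-0.05],[0,0,0],0.3]]'
python3 -m pendant '[[[0,0,-0.05],[0,0,0],0.3],[[0,0,-0.05],[0,0,0],0.3],[[0,0,-0.05],[0,0,0],0.3]]'
```

```text
time_s: 7.33
tcp_pos: [567.8, 140.3, 85.6]
tool_rot: [[-0.999, -0.034, 0.001], [-0.034, 0.999, 0.0], [-0.001, 0.0, -1.0]]
ft_force: [-0.7, 0.3, -0.2]
width: 59.7
time_s: 7.58
tcp_pos: [567.9, 140.3, 85.6]
tool_rot: [[-0.999, -0.034, 0.001], [-0.034, 0.999, 0.0], [-0.001, 0.0, -1.0]]
ft_force: [-2.7, -0.9, 5.6]
width: 60.0
```

The force went from -2.5 to +5.6 N, so the case is resting on the column. Opening gently.

```bash
python3 -m pendant '[[[0,0,0.05],[0,0,0],0.3],[[0,0,0.05],[0,0,0],0.66],[[0,0,0.05],[0,0,0],0.68],[[0,0,0.05],[0,0,0],0.74],[[0,0,0.05],[0,0,0],0.85],[[0,0,0.05],[0,0,0],1],[[0,0,0.05],[0,0,0],1],[[0,0,0.05],[0,0,0],1],[[0,0,0.05],[0,0,0],1]]'
python3 -m pendant '[[[0,0,1],[0,0,0],1],[[0,0,3],[0,0,0],1],[[0,0,6],[0,0,0],1],[[0,0,9],[0,0,0],1],[[0,0,12],[0,0,0],1],[[0,0,14],[0,0,0],1],[[0,0,14.5],[0,0,0],1],[[0,0,14.5],[0,0,0],1]]'
```

```text
time_s: 8.33
tcp_pos: [567.7, 140.3, 84.9]
tool_rot: [[-0.999, -0.034, 0.0], [-0.034, 0.999, 0.0], [-0.0, 0.0, -1.0]]
ft_force: [-0.2, 0.3, 1.1]
width: 93.6
time_s: 9.0
tcp_pos: [568.7, 140.5, 232.9]
tool_rot: [[-0.999, -0.034, 0.005], [-0.034, 0.999, 0.001], [-0.005, 0.001, -1.0]]
ft_force: [-0.5, 0.3, -0.3]
width: 94.0
```

```bash
python3 -m pendant '[[[-0.5,-2.5,0],[0,0,-1],1],[[-1,-5.5,0],[0,0,-2],1],[[-1.5,-9,0],[0,0,-3.5],1],[[-2,-12.5,0],[0,0,-5],1],[[-2.6,-16,0],[0,0,-6.5],1],[[-3.2,-19.5,0],[0,0,-8],1],[[-3.8,-22.5,0],[0,0,-9],1],[[-4.2,-24.4,0],[0,0,-9.7],1],[[-4.2,-24.4,0],[0,0,-9.7],1],[[-4.2,-24.4,0],[0,0,-9.7],1]]'
python3 - <<'E'
from cell import manip
import cv2,pickle
from h import *
c=manip.camera("top");pickle.dump(c,open("t3.pkl","wb"))
cv2.imwrite("pics/t3.png",cv2.resize(c["color"][130:270,150:350,::-1],(800,560),interpolation=cv2.INTER_CUBIC))
W=cloud(c);r=box(W,(325,297),(105,135),30);print("red",r[0],r[1],r[2])
c=manip.camera("scene");pickle.dump(c,open("s3.pkl","wb"))
cv2.imwrite("pics/s3.png",cv2.resize(c["color"][110:250,180:370,::-1],(800,589),interpolation=cv2.INTER_CUBIC))
E
```

```text
time_s: 9.83
tcp_pos: [524.6, -104.2, 227.8]
tool_rot: [[-0.991, 0.137, -0.004], [0.137, 0.991, 0.002], [0.004, 0.001, -1.0]]
ft_force: [-0.4, 0.3, -0.5]
width: 93.9
red [567.1 141.4 100.1  60.9   2.4] 639 [566.4 141.  119.3]
```

View pics/t3.png

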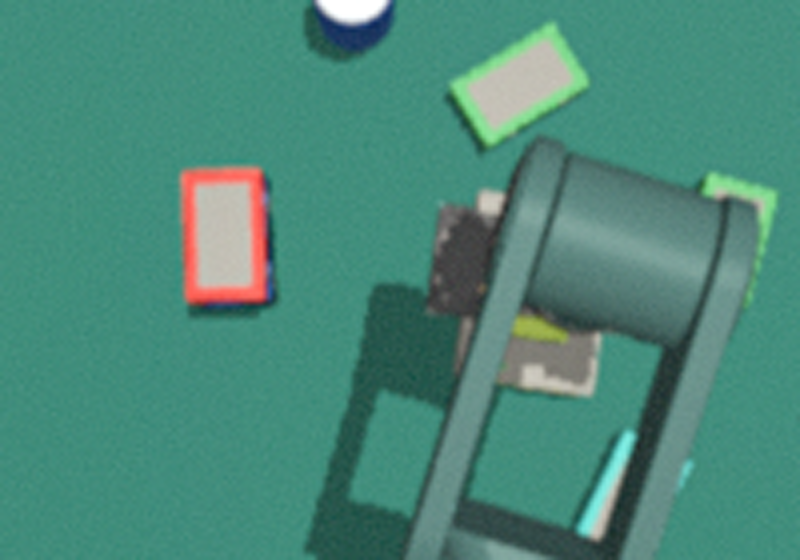

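View pics/s3.png

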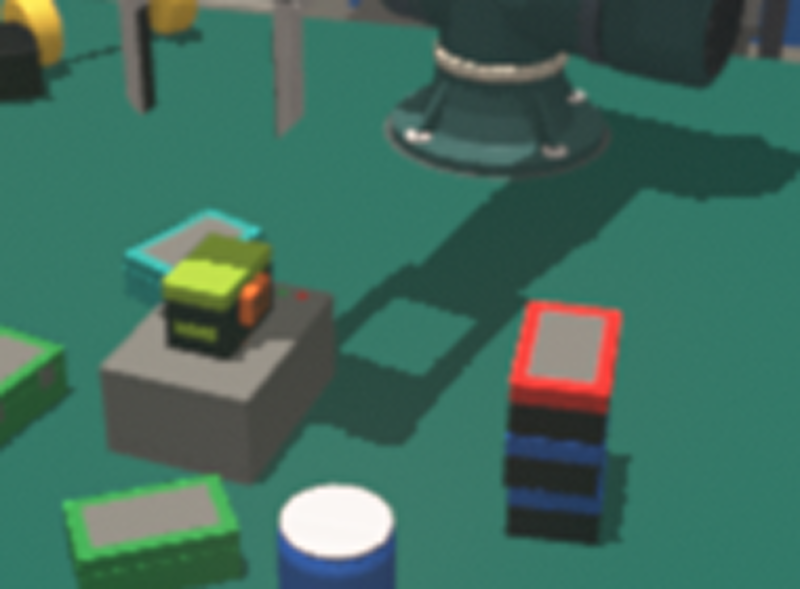

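The red case sits at (567.1, 141.4) with yaw 2.4°, against blue at (567.3, 140.3) with yaw 2.0°. It is let go and straight. Going down to the catches (TCP z = 81).

```bash
python3 -m pendant '[[[0,0,-2],[0,0,0],1],[[0,0,-4],[0,0,0],1],[[0,0,-6],[0,0,0],1],[[0,0,-8],[0,0,0],1],[[0,0,-10],[0,0,0],1],[[0,0,-12],[0,0,0],1],[[0,0,-13.2],[0,0,0],1],[[0,0,-14],[0,0,0],1],[[0,0,-14.4],[0,0,0],1],[[0,0,-14.4],[0,0,0],1]]'
python3 -m pendant '[[[0,0,0],[0,0,0],1],[[0,0,0],[0,0,0],1]]'
python3 - <<'E'
from cell import manip
import cv2,pickle
c=manip.camera("scene")
cv2.imwrite("pics/s4.png",cv2.resize(c["color"][90:230,150:340,::-1],(800,589),interpolation=cv2.INTER_CUBIC))
E
```

```text
time_s: 10.77
tcp_pos: [525.5, -103.1, 85.5]
tool_rot: [[-0.991, 0.134, -0.001], [0.134, 0.991, 0.0], [0.001, 0.0, -1.0]]
ft_force: [-0.5, 0.6, -0.1]
width: 93.9
time_s: 10.93
tcp_pos: [526.6, -103.9, 87.4]
tool_rot: [[-0.991, 0.135, 0.002], [0.135, 0.991, -0.001], [-0.003, -0.0, -1.0]]
ft_force: [0.3, -0.1, 0.2]
width: 94.1
```

View pics/s4.png

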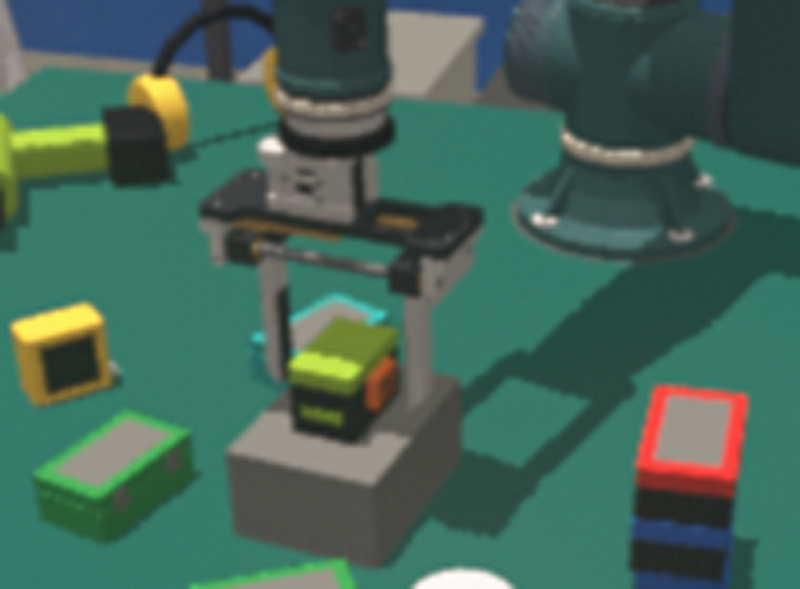

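The fingers are on both sides of the pack, with the near finger at (418,400) beside the orange catch at (382,383). Going down 5 mm more, then closing.

```bash
python3 -m pendant '[[[0,0,-0.3],[0,0,0],1],[[0,0,-0.5],[0,0,0],1],[[0,0,-0.5],[0,0,0],1],[[0,0,-0.5],[0,0,0],1],[[0,0,-0.5],[0,0,0],1]]'
```

```text
time_s: 11.4
tcp_pos: [525.6, -103.8, 81.0]
tool_rot: [[-0.991, 0.135, -0.0], [0.135, 0.991, 0.0], [0.0, 0.0, -1.0]]
ft_force: [-0.6, -0.3, 0.0]
width: 93.5
```

```bash
python3 -m pendant '[[[0,0,0],[0,0,0],0.75],[[0,0,0],[0,0,0],0.7],[[0,0,0],[0,0,0],0.6],[[0,0,0],[0,0,0],0.45],[[0,0,0],[0,0,0],0.45],[[0,0,0],[0,0,0],0.45],[[0,0,0],[0,0,0],0.45],[[0,0,0],[0,0,0],0.45],[[0,0,0],[0,0,0],0.45],[[0,0,0],[0,0,0],0.45]]' 35
python3 -m pendant '[[[0,0,0],[0,0,0],0.4],[[0,0,0],[0,0,0],0.4],[[0,0,0],[0,0,0],0.4]]'
```

```text
time_s: 12.23
tcp_pos: [525.6, -104.2, 81.5]
tool_rot: [[-0.991, 0.135, 0.0], [0.135, 0.991, -0.001], [-0.0, -0.001, -1.0]]
ft_force: [-1.9, -3.0, 2.8]
width: 48.9
time_s: 12.48
tcp_pos: [525.7, -104.1, 81.5]
tool_rot: [[-0.991, 0.135, 0.0], [0.135, 0.991, -0.001], [-0.0, -0.001, -1.0]]
ft_force: [-1.7, -2.7, 4.4]
width: 49.0
```

Width reads 49 mm where 52 mm is expected, so I'll look before lifting.

Run:
```python
from cell import manip
import cv2,pickle
from h import *
c=manip.camera("scene");pickle.dump(c,open("s5.pkl","wb"))
cv2.imwrite("pics/s5.png",cv2.resize(c["color"][130:220,190:310,::-1],(800,600),interpolation=cv2.INTER_CUBIC))
c=manip.camera("top");pickle.dump(c,open("t5.pkl","wb"))
cv2.imwrite("pics/t5.png",cv2.resize(c["color"][160:250,230:350,::-1],(800,600),interpolation=cv2.INTER_CUBIC))
```

```text
(no output)
```

View pics/s5.png

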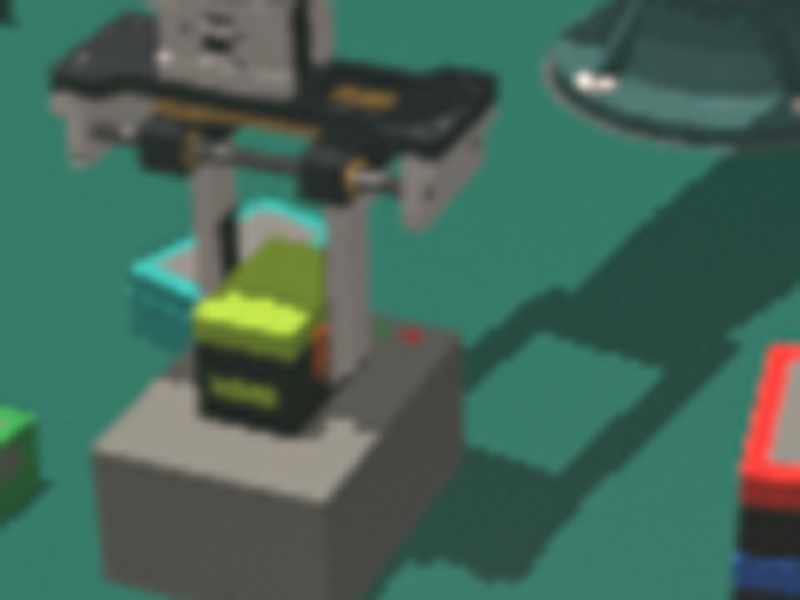

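View pics/t5.png

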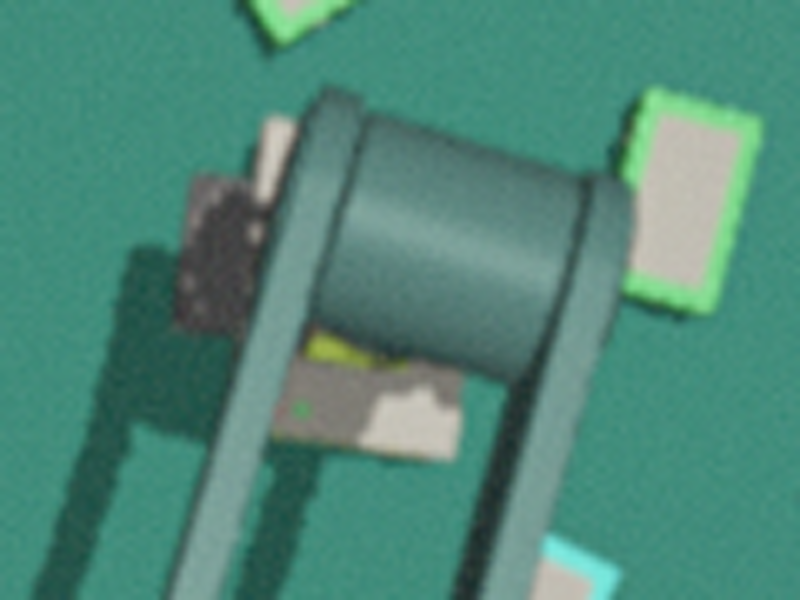

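The near finger at (348,300) covers the orange catch, which is pushed almost flush with the block. So 49 mm is a full squeeze plus some give. Trying a short lift while watching the force.

```bash
python3 -m pendant '[[[0,0,0.1],[0,0,0],0.4],[[0,0,0.2],[0,0,0],0.4],[[0,0,0.4],[0,0,0],0.4],[[0,0,0.6],[0,0,0],0.4],[[0,0,0.6],[0,0,0],0.4]]'
```

```text
time_s: 13.0
tcp_pos: [524.7, -103.9, 85.8]
tool_rot: [[-0.991, 0.135, -0.003], [0.135, 0.991, -0.0], [0.003, -0.0, -1.0]]
ft_force: [-0.8, -4.8, -6.3]
width: 48.8
```

Force is about -6 N, roughly the pack's weight, and it is not latched. Continuing the lift.

```bash
python3 -m pendant '[[[0,0,0.4],[0,0,0],0.4],[[0,0,0.8],[0,0,0],0.4],[[0,0,1.2],[0,0,0],0.4],[[0,0,1.7],[0,0,0],0.4],[[0,0,2.2],[0,0,0],0.4],[[0,0,2.7],[0,0,0],0.4],[[0,0,3.2],[0,0,0],0.4],[[0,0,3.7],[0,0,0],0.4],[[0,0,4.2],[0,0,0],0.4],[[0,0,4.2],[0,0,0],0.4]]'
python3 -m pendant '[[[0,0,0.5],[0,0,0],0.4],[[0,0,1],[0,0,0],0.4],[[0,0,1.7],[0,0,0],0.4],[[0,0,2.4],[0,0,0],0.4],[[0,0,3.1],[0,0,0],0.4],[[0,0,3.8],[0,0,0],0.4],[[0,0,4.5],[0,0,0],0.4],[[0,0,5],[0,0,0],0.4],[[0,0,5.2],[0,0,0],0.4],[[0,0,5.2],[0,0,0],0.4]]'
python3 -m pendant '[[[0,0,0],[0,0,0],0.4],[[0,0,0],[0,0,0],0.4],[[0,0,0],[0,0,0],0.4],[[0,0,0],[0,0,0],0.4],[[0,0,0],[0,0,0],0.4],[[0,0,0],[0,0,0],0.4],[[0,0,0],[0,0,0],0.4],[[0,0,0],[0,0,0],0.4]]'
python3 - <<'E'
from cell import manip
import cv2,pickle
from h import *
c=manip.camera("top");W=cloud(c);r=box(W,(325,297),(105,135),30);print("red",r[0],r[2])
for n,px,zr in [("can",(372,198),(100,130)),("jar",(201,328),(75,105)),("tape",(571,361),(50,75))]:
    r=box(W,px,zr,30);print(n,r[0])
c=manip.camera("scene")
cv2.imwrite("pics/s6.png",cv2.resize(c["color"][90:230,170:360,::-1],(800,589),interpolation=cv2.INTER_CUBIC))
print(np.abs(manip.get_state()["joint_velocities"]).max())
E
```

```text
time_s: 13.83
tcp_pos: [526.2, -103.8, 130.8]
tool_rot: [[-0.991, 0.135, 0.002], [0.135, 0.991, -0.0], [-0.002, -0.0, -1.0]]
ft_force: [-1.4, -3.6, -2.2]
width: 49.1
time_s: 14.67
tcp_pos: [526.0, -103.8, 181.9]
tool_rot: [[-0.991, 0.135, 0.001], [0.135, 0.991, -0.0], [-0.001, -0.0, -1.0]]
ft_force: [-0.1, 0.1, -4.1]
width: 48.8
time_s: 15.33
tcp_pos: [525.6, -103.7, 181.0]
tool_rot: [[-0.991, 0.135, -0.0], [0.135, 0.991, 0.0], [0.0, 0.0, -1.0]]
ft_force: [0.5, 0.2, -4.4]
width: 49.0
red [567.5 141.2 100.5  60.6   2.8] [566.5 140.7 119.2]
can [764.6  43.8  61.8  59.6 -47.9]
jar [500.7 392.2  59.5  58.5  47.4]
tape [ 437.7 -371.7   63.8   36.2  -42.4]
0.0011582401937448089
```

View pics/s6.png

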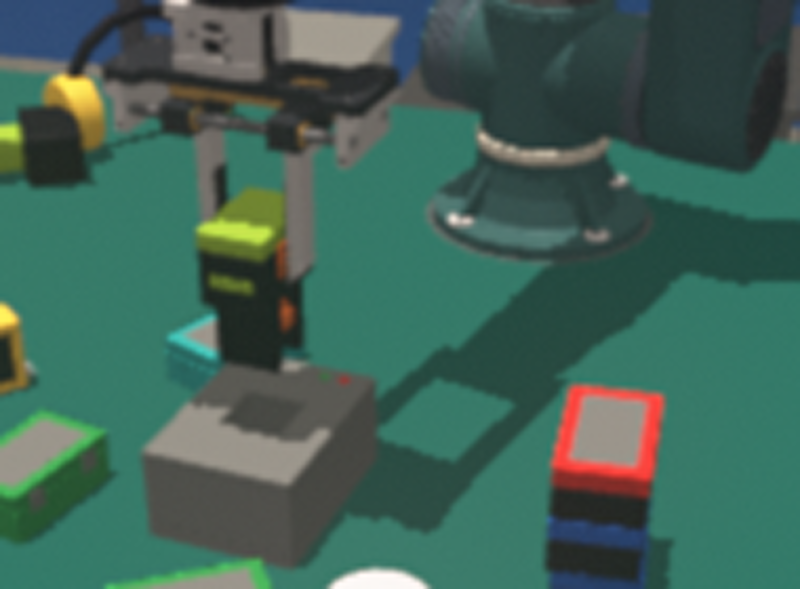

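The pack hangs upright at (245,285) above the empty well at (270,415). The measured load of 4.4 N matches its weight. The column is straight and the bystanders haven't moved. Handing in.

```bash
python3 -c "
from cell import manip
print(manip.hand_in());s=manip.get_state();print(s['time_s'],s['tcp_pos'],s['width'])"
```

```text
the job is handed in; nothing more can be done
None
the job is handed in; nothing more can be done
```

I set the red case on the two blue ones, then squeezed the pack's catches, lifted it straight out of the charger, and handed in at about 15.4 s while holding it. No verdict was reported.

Last checks before handing in:
- **Column:** the red case is at (567.5, 141.2) mm with yaw 2.8°. The upper blue case was at (567.3, 140.3) with yaw 2.0° before placing. I did not measure the blue cases again once they were covered, but in the pictures the column looks straight.
- **Pack:** it hangs upright and still over the empty well, with its foot about 50 mm above the charger's top, judging by the 100 mm lift. The load of 4.4 N is close to the weight of the pack alone.
- **Bystanders:** the can, jar and tape measure are within about 1 mm of where they started.
- **One disagreement:** the finger opening read 49 mm on the squeezed catches, where 52 mm was expected. I took this as give under the 35 N grip, because the pictures showed the finger on the visible catch and the pack came out without the latch resisting.

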